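# Weigh out a batch of beeswax and lift the pan off the scale

## Task

Make up a batch of beeswax: gently set wax bars from the table into the pan on the spring scale, beside the round cake already in it, until the dial's pointer comes to rest between the two limit tabs on the dial rim, not past the second one; the bars not needed stay on the table. Then take the pan by its wooden bridge handle, lift it with all its wax straight up off the scale, at least 5 cm clear, and finish while holding it there, level and still. Leave the glass jar, the tape roll and the carton where they stand.

Things in the scene. Friction and masses are not known exactly. Their poses are not given: they have to be found in the camera images.
- scale: cream enamelled spring scale, 237 x 156 mm with a 100 mm dial on its sloping front, top plate 98 mm above the table when unloaded. Origin: on the table under the centre of the top plate. Its x axis points from the sloping dial (front) to the back; z up. It is fixed to the table.
- plate (a joint): travel of the scale's top plate in m, 0 at the top, grows downwards; 500 g of wax presses it down 20 mm (245 N/m, damped, settles in about a second); bottom stop at 22 mm. The empty pan is tared: it reads 0.
- pointer (a joint): angle in rad of the black pointer on the dial at the front of the scale, 0 at 12 o'clock (up the slope), growing clockwise as seen from the robot; one full turn (6.28) is 500 g of wax in the pan, an 80 g bar adds about 1.0 rad.
- pointer_tip (a point): tip of the dial's pointer, 40 mm from the dial's centre.
- limits (a joint): angle in rad, same zero and sense as the pointer's, of the middle of the zone between the two dark limit tabs on the dial rim; the tabs stand 0.70 rad before and 0.70 rad after it. Set beforehand; leave it.
- limits_centre (a point): centre of the dial, on the limit ring; its x axis points to the middle of the zone between the tabs, its z axis out of the dial.
- pan: loose sheet-aluminium pan on the scale, 130 mm (its x) x 250 mm (its y), wall 22 mm high, floor 3 mm thick, 0.26 kg. Origin: centre of its underside; z up. Beside the cake one bar fits on each side, centred at about y = +82 or -82 mm, its long side along the pan's y. Two 5 mm lips on the scale's plate flank the pan's long sides.
- pan_grip (a point): centre of the wooden grip of the pan's fixed bridge handle, 82 mm above the pan's origin. The grip runs along the pan's x, 86 mm long, is 16 mm thick (y) and 22 mm high; steel uprights carry it at x = +-60 mm. Under it the cake's top is 43 mm below this point.
- cake: part-used round cake of beeswax, 80 mm across, 36 mm high, lying in the middle of the pan under the handle; its weight differs from batch to batch (about 150 to 215 g). Origin: centre of its underside.
- bar1: cast bar of beeswax with a break line across its middle, about 80 g, 36 mm (its x) x 56 mm (its y) x 42 mm high. Origin: centre of its underside. Starts on the table to the left of the scale.
- bar2: a bar like bar1.
- bar3: a bar like bar1.
- glass_jar: bystander: small open glass jar, 62 mm across, 74 mm high, on the table to the right. Origin: centre of its underside.
- tape_roll: bystander: roll of masking tape lying flat, 100 mm across, 25 mm high, to the right. Origin: centre of its underside.
- carton: bystander: small open brown carton, 62 x 112 x 48 mm, to the left beyond the bars. Origin: centre of its underside.
There are look-alikes about, which are no part of the job. Leave any red look-alike of the cake alone.

How it is judged (in metres and radians):
On the way:
1. the pointer rests between the two limit tabs, weighing only the pan and the wax in it, with the hand off (x of pointer_tip in the frame of limits_centre above 0 m and y of pointer_tip in the frame of limits_centre between -0.0264 and 0.0264 m and contact force between each of the fingers, the arm and pan below 0.05 N and contact force between each of the fingers, the arm and cake below 0.05 N and contact force between each of the fingers, the arm and bar1 below 0.05 N and contact force between each of the fingers, the arm and bar2 below 0.05 N and contact force between each of the fingers, the arm and bar3 below 0.05 N and velocity of joint pointer between -0.15 and 0.15 rad/s and x of cake in the frame of pan between -0.06 and 0.06 m and y of cake in the frame of pan between -0.12 and 0.12 m and z of cake in the frame of pan between -0.002 and 0.065 m and ((x of bar1 in the frame of pan between -0.06 and 0.06 m and y of bar1 in the frame of pan between -0.12 and 0.12 m and z of bar1 in the frame of pan between -0.002 and 0.065 m) or height (world z) of bar1 below 0.03 m) and ((x of bar2 in the frame of pan between -0.06 and 0.06 m and y of bar2 in the frame of pan between -0.12 and 0.12 m and z of bar2 in the frame of pan between -0.002 and 0.065 m) or height (world z) of bar2 below 0.03 m) and ((x of bar3 in the frame of pan between -0.06 and 0.06 m and y of bar3 in the frame of pan between -0.12 and 0.12 m and z of bar3 in the frame of pan between -0.002 and 0.065 m) or height (world z) of bar3 below 0.03 m)), for 0.4 s.
At the end, for the whole second after the job is handed in: The pan is held by the fingers above the scale (within 10 cm sideways), its underside over 40 mm above the unloaded plate (z > 0.138 m), touching no part of the scale, level within 7 degrees, below 3 cm/s and 0.15 rad/s; the cake and weighed bars are in it, all other bars on the table (height (world z) of pan above 0.138 m and angle between pan's own z axis and vertical below 0.12 rad and linear speed of pan below 0.03 m/s and angular speed of pan below 0.15 rad/s and horizontal distance between pan and scale below 0.1 m and contact force between the fingers and pan above 1 N and contact force between pan and scale below 0.05 N and x of cake in the frame of pan between -0.06 and 0.06 m and y of cake in the frame of pan between -0.12 and 0.12 m and z of cake in the frame of pan between -0.002 and 0.065 m and ((x of bar1 in the frame of pan between -0.06 and 0.06 m and y of bar1 in the frame of pan between -0.12 and 0.12 m and z of bar1 in the frame of pan between -0.002 and 0.065 m) or (x of bar2 in the frame of pan between -0.06 and 0.06 m and y of bar2 in the frame of pan between -0.12 and 0.12 m and z of bar2 in the frame of pan between -0.002 and 0.065 m) or (x of bar3 in the frame of pan between -0.06 and 0.06 m and y of bar3 in the frame of pan between -0.12 and 0.12 m and z of bar3 in the frame of pan between -0.002 and 0.065 m)) and ((x of bar1 in the frame of pan between -0.06 and 0.06 m and y of bar1 in the frame of pan between -0.12 and 0.12 m and z of bar1 in the frame of pan between -0.002 and 0.065 m) or height (world z) of bar1 below 0.03 m) and ((x of bar2 in the frame of pan between -0.06 and 0.06 m and y of bar2 in the frame of pan between -0.12 and 0.12 m and z of bar2 in the frame of pan between -0.002 and 0.065 m) or height (world z) of bar2 below 0.03 m) and ((x of bar3 in the frame of pan between -0.06 and 0.06 m and y of bar3 in the frame of pan between -0.12 and 0.12 m and z of bar3 in the frame of pan between -0.002 and 0.065 m) or height (world z) of bar3 below 0.03 m)); the arm keeps its last pose, push and grip.
It fails at once if too much wax: the pointer rests well past the second limit tab (over 0.1 rad) with the hand off (value of joint pointer above 3 rad and (y of pointer_tip in the frame of limits_centre below -0.0287 m or x of pointer_tip in the frame of limits_centre below 0 m) and velocity of joint pointer between -0.15 and 0.15 rad/s and contact force between each of the fingers, the arm and pan below 0.05 N and contact force between each of the fingers, the arm and cake below 0.05 N and contact force between each of the fingers, the arm and bar1 below 0.05 N and contact force between each of the fingers, the arm and bar2 below 0.05 N and contact force between each of the fingers, the arm and bar3 below 0.05 N).
It fails at once if a bystander (jar, tape roll, carton) is shifted by more than 25 mm (distance of any of glass_jar, tape_roll, carton from where it was at the start of the episode above 0.025 m).
It fails at once if the pan is tipped more than 20 degrees (angle between pan's own z axis and vertical above 0.35 rad).
It fails at once if the scale is pressed down to its bottom stop (value of joint plate above 0.0215 m).
It fails at once if a bar is dropped into the pan (faster than 0.7 m/s there) ((linear speed of bar1 above 0.7 m/s and (x of bar1 in the frame of pan between -0.06 and 0.06 m and y of bar1 in the frame of pan between -0.12 and 0.12 m and z of bar1 in the frame of pan between -0.002 and 0.065 m)) or (linear speed of bar2 above 0.7 m/s and (x of bar2 in the frame of pan between -0.06 and 0.06 m and y of bar2 in the frame of pan between -0.12 and 0.12 m and z of bar2 in the frame of pan between -0.002 and 0.065 m)) or (linear speed of bar3 above 0.7 m/s and (x of bar3 in the frame of pan between -0.06 and 0.06 m and y of bar3 in the frame of pan between -0.12 and 0.12 m and z of bar3 in the frame of pan between -0.002 and 0.065 m))).
It also fails if it takes over 72 s, if anything falls off the work surface, if the arm or the gripper's body presses on something with over 40 N, if the wrist force passes 120 N, or if a joint passes its speed limit or range.

## Robot

A 6-joint arm with a two-finger parallel gripper is mounted at the origin on a cart in front of the work surface, level with it; the furniture and walls round the work are solid. World frame = base frame: x ahead of the robot, y to its left, z up, the work surface at z = 0. Lengths are in m, angles in degrees, forces in N, time in s.
With the tool pointing down it reaches from about 0.4 to 0.825 m from the base axis. Payload 7 kg.
Tool frame: the origin (TCP) lies midway between the tips of the shut fingers; the grasp point (between the pads) lies 19 mm behind it; z points along the fingers, y is the direction in which the jaws open and shut (so a half turn about z gives the same grasp; the last joint's range is limited). The gripper opens to 88 mm and grips with 3 to 60 N. Pads are 19 mm wide; open, the fingers measure 130 mm over their backs; the gripper's body (78 mm by 193 mm) begins 47 mm behind the grasp point.
Start: joints at [-54.024, 20.546, 0.682, 0, -70.136, -16.507], TCP at [0.225, -0.636, 0.227] pointing down, gripper open.
Joint ranges: [-176.03, 176.03], [-82.01, 121.73], [-58.28, 71.71], [-173.87, 95.51], [-174.79, -0.11], [-173.66, 173.66]. Speed limits (degrees/s): [136.94, 136.94, 172.46, 180, 180, 180].

## Interface

Orientations are given as [roll, pitch, yaw] about the fixed x, y, z axes, in that order (R = Rz(yaw) Ry(pitch) Rx(roll)).
In Python, from plant import r gives the robot as it stands.
- The arm moves only by the tool carry_out, never from a script. Its argument "motion" is one flat list of numbers, 7 for each row, row after row: the turn, a rotation vector about the tool's x, y, z in degrees, then the shift along the tool's x, y, z in cm, then the finger opening in cm, from 0 to 8.76. A call has 1 to 20 rows; each row shifts and turns the commanded pose from where the row before left it, along the tool's axes as they then stand; what a row does not reach is not made up. A row lasts 1/12 s, in which the tool goes at most 41.7 mm and 7.16 degrees, less where a joint would pass 70% of its speed; a pose out of reach is approached as far as the arm can. A call is refused whole if a number of a shift passes 4.17 or a number of a turn 7.16, either way. A call with a gripper value outside its range is refused whole. The fingers move at their own pace and stop on an object; "grip_force" is the grip in N (left out, the last holds). Time passes only in rows, so rows that do not move let the fingers close. It gives the time, the measured TCP pose, the force and the opening at its end, in the units of the state.
- r.get_state(): the state, without advancing time (a new reading comes with each control period).
- r.capture(name): name is "side" or "top"; returns a dict with "pixels" (480x640x3 uint8, red, green, blue), "K" (3x3 intrinsics, pixels), "k1" (the pictures are not rectified: a ray, as slopes to the right and down, at radius r is drawn at 1 + k1 r^2 times it, then the intrinsics apply), "R" (3x3) and "t" (3): a world point X has camera coordinates R X + t. Camera axes: x right, y down, z forward; pixel columns grow to the right and rows downward; lengths in m; the calibration is good to about 2 mm. A picture is of the moment at which its call begins. There is no depth.
- r.close_job(): hands the job in, once; it reports no verdict.
The state is a dict: "time_s": time; "joints": joint angles; "qd": joint speeds; "joint_torque": joint torques, N m; "tcp_pos": TCP position; "eef_rot": TCP orientation; "contact_force": force on the tool from outside, world axes, zero at the start; "moment": the same for the moment, N m; "gripper_width": finger opening in m.
Only numpy, scipy, OpenCV 4.12 (cv2) and the standard library are available. Lean on these libraries where they do the work, as an engineer would, in place of code of your own. Each camera call takes 0.05 s, during which the arm holds its last target. There are 200 camera calls.

## Working session

There is one attempt and no reset: what is moved stays moved. The work goes in short steps, Python scripts to look and compute and a tool call to move; the robot and the scene stay as the last step left them, time stands still between calls to the robot, and variables do not carry over. Pictures are saved under pics/ and viewed, about 8 in all and at most 12, crops included, and the job is handed in when it is done.

Besides the shell and the picture viewer there is one more tool, called as name(argument=value, ...) on one line, values as JSON. carry_out: Moves the arm, as the interface text tells. Its arguments: {"type":"object","properties":{"motion":{"type":"array"},"grip_force":{"type":"number"}},"required":["motion"]}

```bash
ls; mkdir -p pics
cat > h.py <<'E'
import numpy as np, cv2
from plant import r
def cap(n):
    c=r.capture(n); c['K']=np.array(c['K']);c['R']=np.array(c['R']);c['t']=np.array(c['t']); return c
def ray(c,u,v):
    d=np.array([c['k1'],0,0,0,0],float)
    D=np.array([d[0],0,0,0,0])
    # cv2 model: x_d = x(1+k1 r^2)
    p=cv2.undistortPoints(np.array([[[u,v]]],float),c['K'],D)[0,0]
    R=c['R']; return -R.T@c['t'], R.T@np.array([p[0],p[1],1])
def onz(c,u,v,z):
    o,d=ray(c,u,v); return o+d*(z-o[2])/d[2]
def proj(c,X):
    D=np.array([c['k1'],0,0,0,0],float)
    return cv2.projectPoints(np.array(X,float).reshape(-1,1,3),cv2.Rodrigues(c['R'])[0],c['t'],c['K'],D)[0][:,0]
def save(n,im): cv2.imwrite('pics/'+n,im[:,:,::-1])
E
python3 - <<'E'
from h import *
for n in('side','top'):
    c=cap(n); save(n+'0.png',c['pixels']); print(n,-c['R'].T@c['t'],c['R'].round(2).tolist(),c['K'].tolist(),c['k1'])
print(r.get_state())
E
```

```text
pics
side [0.57095425 0.95457189 0.8555707 ] [[-1.0, 0.08, -0.01], [0.06, 0.6, -0.8], [-0.05, -0.8, -0.6]] [[492.4738752185306, 0.0, 325.739318031695], [0.0, 492.4738752185306, 246.2540608795588], [0.0, 0.0, 1.0]] 0.03151388595328375
top [0.32685716 0.02570812 1.69959221] [[0.03, -1.0, 0.01], [-0.99, -0.03, -0.12], [0.12, -0.01, -0.99]] [[619.8427502434362, 0.0, 320.5581590052883], [0.0, 619.8427502434362, 246.46932224421394], [0.0, 0.0, 1.0]] 0.030335693224236633
{'time_s': 0.1, 'joints': array([-5.40235962e+01,  2.05860994e+01,  6.38023159e-01, -1.75144764e-02,
       -7.01365387e+01, -1.65072125e+01]), 'qd': array([ 0.14407571, -0.04442488,  0.09773026,  0.02003502, -0.04307528,
        0.09284266]), 'joint_torque': array([-2.34384905e-03, -5.84161627e+01,  2.93747878e+01,  7.01560646e+00,
        1.01032850e-02, -6.46753597e-05]), 'tcp_pos': array([ 0.22479965, -0.63598801,  0.22572339]), 'eef_rot': array([ 1.79914194e+02, -8.25730747e-03, -1.60536766e+02]), 'contact_force': array([-0.16520536, -0.62752671, -0.17104204]), 'moment': array([-0.003952  ,  0.02551328, -0.01446423]), 'gripper_width': 0.0874893802093018}
```

View pics/top0.png

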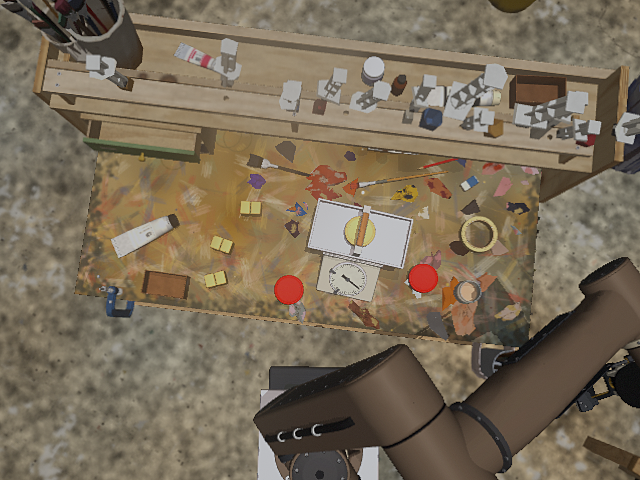

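View pics/side0.png

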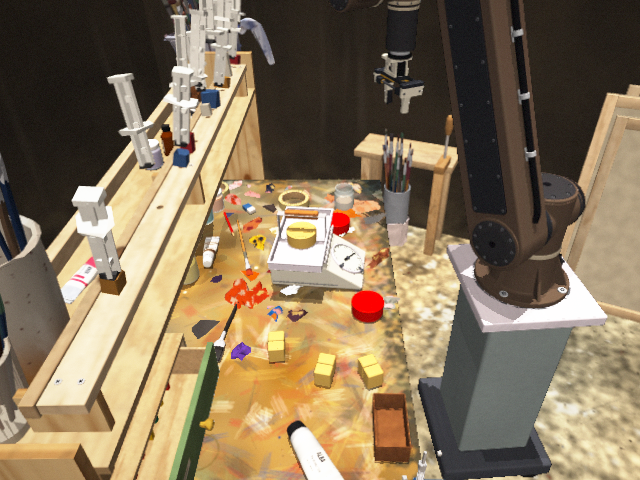

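Candidate bars in the top picture are yellow at (250,208), (221,244) and (215,279). The cake is yellow under the handle at (360,230). The red discs at (289,290) and (423,278) are the look-alikes. Next I measure the bars and enlarge the dial.

```bash
cat > m.py <<'E'
from h import *
def bars(c,z=0.042,lo=(22,90,150),hi=(32,255,255)):
    hsv=cv2.cvtColor(c['pixels'],cv2.COLOR_RGB2HSV)
    m=cv2.inRange(hsv,lo,hi); 
    out=[]
    for k in cv2.findContours(m,cv2.RETR_EXTERNAL,cv2.CHAIN_APPROX_NONE)[0]:
        if cv2.contourArea(k)<60: continue
        P=np.array([onz(c,u,v,z)[:2] for u,v in k[:,0]],np.float32)
        (x,y),(w,h),a=cv2.minAreaRect(P); out.append((k[:,0].mean(0).round(),round(x,4),round(y,4),round(w,4),round(h,4),round(a,1)))
    return out
E
python3 - <<'E'
from m import *
t=cap('top'); s=cap('side')
for c in(t,s):
    for b in bars(c): print(b)
    print()
hs=cv2.cvtColor(t['pixels'],cv2.COLOR_RGB2HSV)
for p in [(250,208),(360,240),(361,220),(330,215),(289,290)]: print(p,hs[p[1],p[0]])
a=cv2.resize(t['pixels'][190:305,200:425],None,fx=3.5,fy=3.5,interpolation=cv2.INTER_CUBIC)
save('topcrop.png',a)
b=cv2.resize(s['pixels'][200:300,260:380],None,fx=6,fy=6,interpolation=cv2.INTER_CUBIC)
save('sidecrop.png',b)
E
```

```text
(array([209., 280.]), 0.436, 0.3075, 0.0317, 0.0236, 11.1)
(array([219., 278.]), 0.443, 0.2818, 0.0326, 0.0291, 13.9)
(array([226., 245.]), 0.53, 0.2677, 0.0254, 0.0315, 73.1)
(array([216., 242.]), 0.5387, 0.2943, 0.0236, 0.0325, 71.0)
(array([256., 207.]), 0.6357, 0.1916, 0.0303, 0.0243, 1.7)
(array([244., 206.]), 0.6375, 0.22, 0.0246, 0.0322, 86.9)
(array([410., 194.]), 0.6864, -0.2286, 0.0366, 0.0459, 73.9)

(array([204., 475.]), 0.7551, 0.4961, 0.0173, 0.0322, 84.8)
(array([333., 396.]), 0.5193, 0.3625, 0.0367, 0.0356, 85.1)
(array([151., 392.]), 0.8835, 0.3157, 0.0682, 0.025, 84.2)
(array([324., 364.]), 0.5337, 0.2789, 0.0549, 0.0344, 72.8)
(array([162., 363.]), 0.8729, 0.2441, 0.0167, 0.0726, 0.1)
(array([373., 357.]), 0.4369, 0.2712, 0.1016, 0.0503, 80.3)
(array([275., 339.]), 0.6372, 0.1991, 0.0678, 0.0351, 89.6)
(array([191., 271.]), 0.8521, -0.0598, 0.1058, 0.0209, 84.7)
(array([259., 243.]), 0.6895, -0.1536, 0.0447, 0.0915, 1.3)
(array([300., 234.]), 0.5703, -0.1898, 0.0365, 0.0798, 77.4)
(array([302., 225.]), 0.5607, -0.2373, 0.031, 0.0763, 84.4)

(250, 208) [ 21 126  93]
(360, 240) [ 15 144 184]
(361, 220) [ 14  63 129]
(330, 215) [120   4 192]
(289, 290) [  2 195 194]
```

View crops.

View pics/topcrop.png

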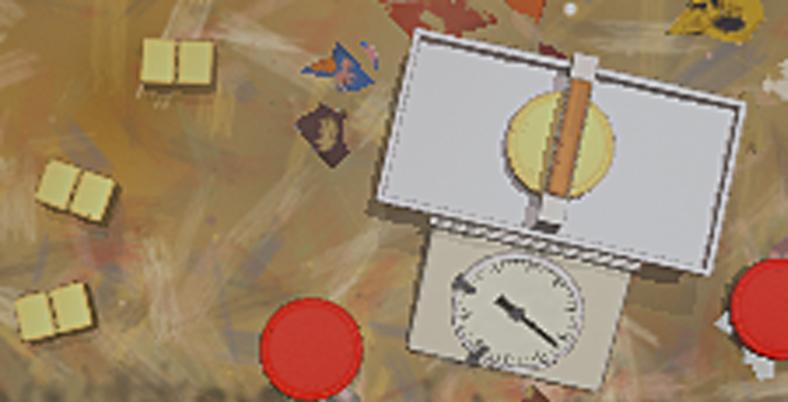

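View pics/sidecrop.png

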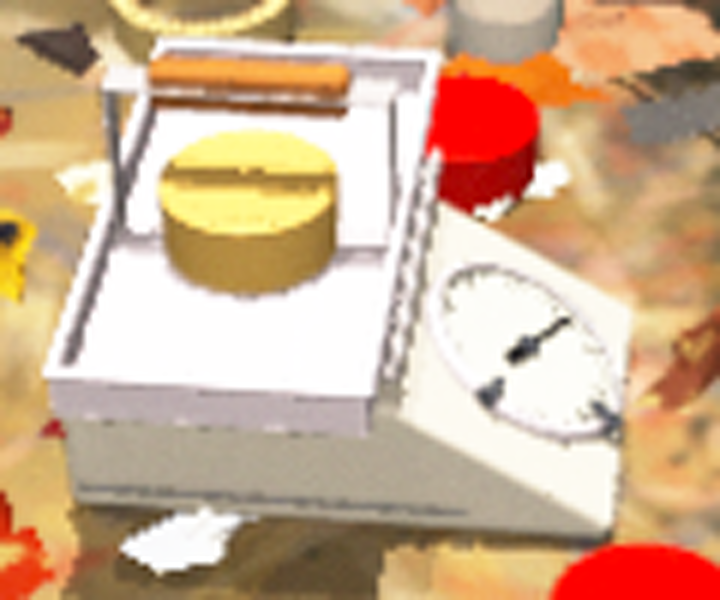

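The top crop shows three bars and the cake under the wooden grip. The dial centre is near (517,311) with the pointer tip near (557,347), and the tabs are at (463,285) and (475,357). The side crop shows the same: centre about (522,350), tip (568,320), tabs (490,393) and (607,420). I'll compute poses from these.

Run:
```python
from m import *
t=cap('top'); s=cap('side')
T=lambda x,y:(200+x/3.5-.35,190+y/3.5-.35); S=lambda x,y:(260+x/6-.4,200+y/6-.4)
C=np.array([onz(t,*T(*p),.1135) for p in [(415,30),(745,102),(712,274),(378,200)]])
print('rim',C.round(4).tolist(),C.mean(0),[np.linalg.norm(C[i]-C[i-1]).round(4) for i in range(4)])
e=C[0]+C[1]-C[2]-C[3]; print('yaw',np.degrees(np.arctan2(e[1],e[0])))
e=C[0]+C[3]-C[2]-C[1]; print('y yaw',np.degrees(np.arctan2(e[1],e[0]))-90)
def tri(a,b):
    o,d=ray(t,*T(*a));p,q=ray(s,*S(*b))
    k=np.linalg.lstsq(np.c_[d,-q],p-o,rcond=None)[0]; A,B=o+d*k[0],p+q*k[1]
    return (A+B)/2,np.linalg.norm(A-B)
for n,a,b in [('centre',(517,311),(526,350)),('tip',(557,347),(568,320)),('tabL',(463,285),(490,393)),('tabR',(475,357),(607,420)),
 ('gripback',(577,82),(150,70)),('gripfront',(561,196),(347,78))]:
    X,e=tri(a,b); print(n,X.round(4),round(e,4))
# grip by colour in the top view at z ~ .174+.011
hs=cv2.cvtColor(t['pixels'],cv2.COLOR_RGB2HSV)
roi=np.zeros(hs.shape[:2],np.uint8); roi[200:255,335:385]=1
m=cv2.inRange(hs,(5,120,60),(14,255,210))*roi
k=max(cv2.findContours(m,0,1)[0],key=cv2.contourArea)
P=np.array([onz(t,u,v,.184)[:2] for u,v in k[:,0]],np.float32); print('grip',cv2.minAreaRect(P))
```

```text
rim [[0.6518, 0.0223, 0.1135], [0.6048, -0.2239, 0.1135], [0.476, -0.2008, 0.1135], [0.5236, 0.046, 0.1135]] [ 0.56407133 -0.08910567  0.1135    ] [np.float64(0.1303), np.float64(0.2507), np.float64(0.1308), np.float64(0.2514)]
yaw -10.301400653904224
y yaw -10.864339041677198
centre [ 0.4487 -0.0615  0.0491] 0.0016
tip [ 0.4243 -0.0936  0.0391] 0.0016
tabL [ 0.4677 -0.0198  0.0597] 0.0009
tabR [ 0.415  -0.0312  0.0313] 0.001
gripback [ 0.6037 -0.0934  0.1846] 0.001
gripfront [ 0.522  -0.0839  0.1816] 0.0004
grip ((0.5634259581565857, -0.08873948454856873), (0.014757941477000713, 0.08210504800081253), 78.77642059326172)
```

Pan centre is (0.5635, -0.089) with yaw -10.6°; the rim measures 130 x 251 mm, which checks. The pointer is near 2.09 rad and the tabs near 3.65 and 4.99, so one bar gives 3.1 (short) and two give about 4.1 (inside). I'll use bars C (0.637, 0.206) and B (0.534, 0.281). First the tool turns, then it travels towards C.

carry_out(motion=[0, 0, -6.9, 0, 0, -0.5, 6, 0, 0, -6.9, 0, 0, -0.5, 6, 0, 0, -6.9, 0, 0, -0.5, 6, 0, 0, -6.9, 0, 0, -0.5, 6, 0, 0, -6.9, 0, 0, -0.5, 6, 0, 0, -6.9, 0, 0, -0.5, 6, 0, 0, -6.9, 0, 0, -0.5, 6, 0, 0, -6.9, 0, 0, -0.5, 6, 0, 0, -6.9, 0, 0, -0.5, 6, 0, 0, -6.9, 0, 0, -0.5, 6, 0, 0, 0, -3, -1.4, 0, 6, 0, 0, 0, -3, -1.4, 0, 6, 0, 0, 0, -3, -1.4, 0, 6, 0, 0, 0, -3, -1.4, 0, 6, 0, 0, 0, -3, -1.4, 0, 6, 0, 0, 0, -3, -1.4, 0, 6, 0, 0, 0, -3, -1.4, 0, 6, 0, 0, 0, -3, -1.4, 0, 6, 0, 0, 0, -3, -1.4, 0, 6, 0, 0, 0, -3, -1.4, 0, 6], grip_force=15)

```text
time_s: 1.97
tcp_pos: [0.3733, -0.3387, 0.2768]
eef_rot: [-180.0, -0.0, -91.5]
contact_force: [0.6, 0.6, -0.2]
gripper_width: 0.06
```

carry_out(motion=[0, 0, 0, -3, -1.4, 0, 6, 0, 0, 0, -3, -1.4, 0, 6, 0, 0, 0, -3, -1.4, 0, 6, 0, 0, 0, -3, -1.4, 0, 6, 0, 0, 0, -3, -1.4, 0, 6, 0, 0, 0, -3, -1.4, 0, 6, 0, 0, 0, -3, -1.4, 0, 6, 0, 0, 0, -3, -1.4, 0, 6, 0, 0, 0, -3, -1.4, 0, 6, 0, 0, 0, -3, -1.4, 0, 6, 0, 0, 0, -3, -1.4, 0, 6, 0, 0, 0, -3, -1.4, 0, 6, 0, 0, 0, -3, -1.4, 0, 6, 0, 0, 0, -3, -1.4, 0, 6, 0, 0, 0, 0, 0, 0, 6, 0, 0, 0, 0, 0, 0, 6, 0, 0, 0, 0, 0, 0, 6])

```text
time_s: 3.38
tcp_pos: [0.5798, 0.0744, 0.2763]
eef_rot: [180.0, -0.0, -91.5]
contact_force: [-0.1, -0.9, 0.9]
gripper_width: 0.06
```

```bash
cat > go.py <<'E'
import sys
from h import *
def go(x,y,z,yaw,s=None):
    s=s or r.get_state(); p=np.array(s['tcp_pos']); e=np.radians(s['eef_rot'])
    Rx=cv2.Rodrigues(np.array([e[0],0,0]))[0];Ry=cv2.Rodrigues(np.array([0,e[1],0]))[0];Rz=cv2.Rodrigues(np.array([0,0,e[2]]))[0]
    R=Rz@Ry@Rx; G=cv2.Rodrigues(np.array([0,0,np.radians(yaw)]))[0]@np.diag([1,-1,-1.])
    d=np.array([x,y,z])-p
    print('t',round(s['time_s'],2),'tcp',p.round(4),'rot',np.array(s['eef_rot']).round(2),'w',round(s['gripper_width'],4),'F',np.array(s['contact_force']).round(1))
    print('shift cm now-frame',(R.T@d*100).round(2),'target-frame',(G.T@d*100).round(2),'turn deg',np.degrees(cv2.Rodrigues(R.T@G)[0]).ravel().round(2))
if __name__=='__main__': go(*map(float,sys.argv[1:]))
E
python3 go.py 0.6366 0.2055 0.010 -91.5
```

```text
t 3.38 tcp [0.5798 0.0744 0.2763] rot [ 1.7996e+02 -2.0000e-02 -9.1500e+01] w 0.06 F [-0.1 -0.9  0.9]
shift cm now-frame [-13.26  -5.35  26.62] target-frame [-13.25  -5.33  26.63] turn deg [ 0.04 -0.02  0.  ]
```

carry_out(motion=[0, 0, 0, -2.65, -1.07, 0, 6, 0, 0, 0, -2.65, -1.07, 0, 6, 0, 0, 0, -2.65, -1.07, 0, 6, 0, 0, 0, -2.65, -1.07, 0, 6, 0, 0, 0, -2.65, -1.07, 0, 6, 0, 0, 0, 0, 0, 3, 6, 0, 0, 0, 0, 0, 3, 6, 0, 0, 0, 0, 0, 3, 6, 0, 0, 0, 0, 0, 3, 6, 0, 0, 0, 0, 0, 3, 6, 0, 0, 0, 0, 0, 3, 6, 0, 0, 0, 0, 0, 3, 6, 0, 0, 0, 0, 0, 3, 6, 0, 0, 0, 0, 0, 1, 6, 0, 0, 0, 0, 0, 1, 6, 0, 0, 0, 0, 0, 0.6, 6, 0, 0, 0, 0, 0, 0, 6, 0, 0, 0, 0, 0, 0, 6])

```text
time_s: 4.88
tcp_pos: [0.6379, 0.2056, 0.0119]
eef_rot: [-179.9, 0.0, -91.5]
contact_force: [0.8, 0.0, 0.5]
gripper_width: 0.0602
```

carry_out(motion=[0, 0, 0, 0, 0, 0, 3, 0, 0, 0, 0, 0, 0, 3, 0, 0, 0, 0, 0, 0, 3, 0, 0, 0, 0, 0, 0, 3, 0, 0, 0, 0, 0, 0, 3, 0, 0, 0, 0, 0, 0, 3, 0, 0, 0, 0, 0, 0, 3, 0, 0, 0, 0, 0, -1, 3, 0, 0, 0, 0, 0, -2, 3, 0, 0, 0, 0, 0, -2, 3, 0, 0, 0, 0, 0, -2, 3, 0, 0, 0, 0, 0, -2, 3, 0, 0, 0, 0, 0, -2, 3, 0, 0, 0, 0, 0, -2, 3, 0, 0, 0, 0, 0, -2, 3, 0, 0, 0, 0, 0, -2, 3, 0, 0, -4.5, 0, 0, -2, 3, 0, 0, -4.6, 0, 0, -2, 3])

```text
time_s: 6.38
tcp_pos: [0.6367, 0.2052, 0.2219]
eef_rot: [180.0, 0.0, -82.2]
contact_force: [0.5, 0.1, -1.9]
gripper_width: 0.036
```

```bash
python3 go.py 0.5484 -0.1696 0.25 -100.6
```

```text
t 6.38 tcp [0.6367 0.2052 0.2219] rot [179.98   0.   -82.25] w 0.036 F [ 0.5  0.1 -1.9]
shift cm now-frame [35.94 13.8  -2.81] target-frame [38.46  1.78 -2.81] turn deg [ 0.02  0.   18.35]
```

carry_out(motion=[0, 0, 6.1, 0, 0, -1, 3, 0, 0, 6.1, 0, 0, -1, 3, 0, 0, 6.15, 0, 0, -0.8, 3, 0, 0, 0, 2.4, 0.11, 0, 3, 0, 0, 0, 2.4, 0.11, 0, 3, 0, 0, 0, 2.4, 0.11, 0, 3, 0, 0, 0, 2.4, 0.11, 0, 3, 0, 0, 0, 2.4, 0.11, 0, 3, 0, 0, 0, 2.4, 0.11, 0, 3, 0, 0, 0, 2.4, 0.11, 0, 3, 0, 0, 0, 2.4, 0.11, 0, 3, 0, 0, 0, 2.4, 0.11, 0, 3, 0, 0, 0, 2.4, 0.11, 0, 3, 0, 0, 0, 2.4, 0.11, 0, 3, 0, 0, 0, 2.4, 0.11, 0, 3, 0, 0, 0, 2.4, 0.11, 0, 3, 0, 0, 0, 2.4, 0.11, 0, 3, 0, 0, 0, 2.4, 0.11, 0, 3, 0, 0, 0, 2.4, 0.11, 0, 3])

```text
time_s: 7.97
tcp_pos: [0.5472, -0.1696, 0.2489]
eef_rot: [180.0, 0.0, -100.8]
contact_force: [0.1, 0.3, -0.9]
gripper_width: 0.0359
```

carry_out(motion=[0, 0, 0, 0, 0, 0, 3, 0, 0, 0, 0, 0, 0, 3, 0, 0, 0, 0, 0, 0, 3, 0, 0, 0, 0, 0, 0, 3])

```text
time_s: 8.3
tcp_pos: [0.548, -0.168, 0.2486]
eef_rot: [180.0, 0.0, -100.8]
contact_force: [0.1, 0.7, -0.1]
gripper_width: 0.0356
```

```bash
python3 go.py 0.5484 -0.1696 0.108 -100.6
python3 - <<'E'
from m import *
t=cap('top'); s=cap('side')
a=cv2.resize(s['pixels'][120:300,230:390],None,fx=3.3,fy=3.3,interpolation=cv2.INTER_CUBIC)
save('side1.png',a)
E
```

```text
t 8.3 tcp [ 0.548  -0.168   0.2486] rot [ 1.8000e+02  1.0000e-02 -1.0075e+02] w 0.0356 F [ 0.1  0.7 -0.1]
shift cm now-frame [ 0.16 -0.07 14.06] target-frame [ 0.15 -0.07 14.06] turn deg [ 0.    0.01 -0.15]
```

View pics/side1.png

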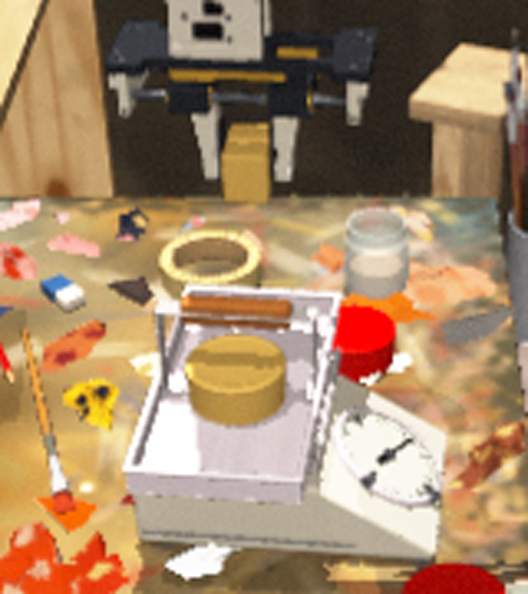

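The side crop shows the bar held upright at (247,160), clear above the far side of the pan. Lowering it now.

carry_out(motion=[0, 0, 0, 0.15, -0.07, 2, 3, 0, 0, 0, 0, 0, 2.5, 3, 0, 0, 0, 0, 0, 2.5, 3, 0, 0, 0, 0, 0, 2.5, 3, 0, 0, 0, 0, 0, 2, 3, 0, 0, 0, 0, 0, 1, 3, 0, 0, 0, 0, 0, 0.7, 3, 0, 0, 0, 0, 0, 0.5, 3, 0, 0, 0, 0, 0, 0.3, 3, 0, 0, 0, 0, 0, 0.2, 3, 0, 0, 0, 0, 0, 0, 3, 0, 0, 0, 0, 0, 0, 3, 0, 0, 0, 0, 0, 0, 3])

```text
time_s: 9.48
tcp_pos: [0.5488, -0.1702, 0.1073]
eef_rot: [-179.9, 0.0, -100.8]
contact_force: [-0.4, -1.0, -0.2]
gripper_width: 0.0359
```

carry_out(motion=[0, 0, 0, 0, 0, 0.15, 3, 0, 0, 0, 0, 0, 0.15, 3, 0, 0, 0, 0, 0, 0.1, 3, 0, 0, 0, 0, 0, 0, 3, 0, 0, 0, 0, 0, 0, 3])

```text
time_s: 9.9
tcp_pos: [0.5485, -0.1701, 0.1026]
eef_rot: [-180.0, 0.0, -100.8]
contact_force: [0.6, 0.0, 0.0]
gripper_width: 0.0358
```

carry_out(motion=[0, 0, 0, 0, 0, 0, 4, 0, 0, 0, 0, 0, 0, 4.5, 0, 0, 0, 0, 0, 0, 5.4, 0, 0, 0, 0, 0, 0, 5.4, 0, 0, 0, 0, 0, 0, 5.4, 0, 0, 0, 0, 0, -0.5, 5.4, 0, 0, 0, 0, 0, -1, 5.4, 0, 0, 0, 0, 0, -2, 5.4, 0, 0, 0, 0, 0, -3, 5.4, 0, 0, 0, 0, 0, -3, 5.4, 0, 0, 0, 0, 0, -3, 5.4, 0, 0, 0, 0, 0, -1.5, 5.4, 0, 0, 0, 0, 0, 0, 5.4, 0, 0, 0, 0, 0, 0, 5.4])

```text
time_s: 11.07
tcp_pos: [0.5489, -0.1701, 0.2446]
eef_rot: [-179.8, 0.0, -100.8]
contact_force: [-0.9, 0.1, -0.6]
gripper_width: 0.0539
```

```bash
python3 go.py 0.5343 0.2805 0.010 -108
python3 - <<'E'
from m import *
s=cap('side')
a=cv2.resize(s['pixels'][180:300,240:400],None,fx=4,fy=4,interpolation=cv2.INTER_CUBIC)
save('side2.png',a)
E
```

```text
t 11.07 tcp [ 0.5489 -0.1701  0.2446] rot [-1.7981e+02  4.0000e-02 -1.0078e+02] w 0.0539 F [-0.9  0.1 -0.6]
shift cm now-frame [-43.98   9.94  23.46] target-frame [-42.41  15.31  23.46] turn deg [-0.18  0.06  7.22]
```

View pics/side2.png

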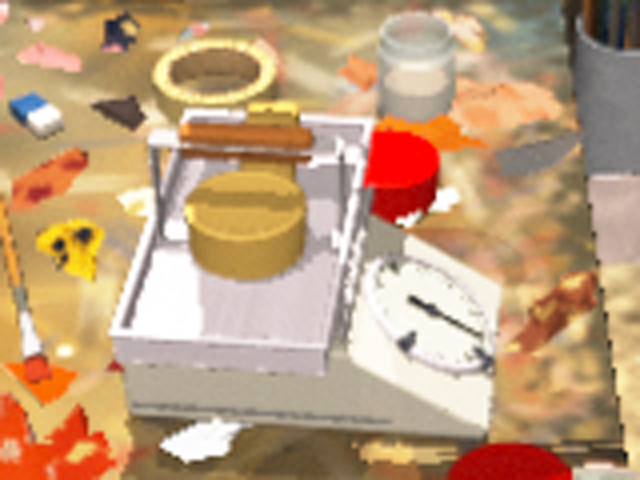

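Bar 1 sits in the pan at (270,150), and the pointer moved to about 3.1 rad, still short of the tabs at (407,343) and (485,360). Next is bar B.

carry_out(motion=[0, 0, 3.6, 0, 0, 0, 6, 0, 0, 3.6, 0, 0, 0, 6, 0, 0, 0, -2.82, 1.02, 0, 6, 0, 0, 0, -2.82, 1.02, 0, 6, 0, 0, 0, -2.82, 1.02, 0, 6, 0, 0, 0, -2.82, 1.02, 0, 6, 0, 0, 0, -2.82, 1.02, 0, 6, 0, 0, 0, -2.82, 1.02, 0, 6, 0, 0, 0, -2.82, 1.02, 0, 6, 0, 0, 0, -2.82, 1.02, 0, 6, 0, 0, 0, -2.82, 1.02, 0, 6, 0, 0, 0, -2.82, 1.02, 0, 6, 0, 0, 0, -2.82, 1.02, 0, 6, 0, 0, 0, -2.82, 1.02, 0, 6, 0, 0, 0, -2.82, 1.02, 0, 6, 0, 0, 0, -2.82, 1.02, 0, 6, 0, 0, 0, -2.82, 1.02, 0, 6, 0, 0, 0, 0, 0, 0, 6, 0, 0, 0, 0, 0, 0, 6, 0, 0, 0, 0, 0, 0, 6])

```text
time_s: 12.78
tcp_pos: [0.5329, 0.2791, 0.2415]
eef_rot: [179.9, -0.1, -108.0]
contact_force: [-0.7, 0.2, 0.2]
gripper_width: 0.0599
```

```bash
python3 go.py 0.5343 0.2805 0.010 -108
```

```text
t 12.78 tcp [0.5329 0.2791 0.2415] rot [ 1.7994e+02 -1.1000e-01 -1.0795e+02] w 0.0599 F [-0.7  0.2  0.2]
shift cm now-frame [-0.23 -0.12 23.15] target-frame [-0.18 -0.09 23.15] turn deg [ 0.06 -0.11  0.05]
```

carry_out(motion=[0, 0, 0, -0.2, -0.1, 2, 6, 0, 0, 0, 0, 0, 3, 6, 0, 0, 0, 0, 0, 3, 6, 0, 0, 0, 0, 0, 3, 6, 0, 0, 0, 0, 0, 3, 6, 0, 0, 0, 0, 0, 3, 6, 0, 0, 0, 0, 0, 3, 6, 0, 0, 0, 0, 0, 1.5, 6, 0, 0, 0, 0, 0, 1, 6, 0, 0, 0, 0, 0, 0.6, 6, 0, 0, 0, 0, 0, 0, 6, 0, 0, 0, 0, 0, 0, 6])

```text
time_s: 13.78
tcp_pos: [0.5356, 0.281, 0.0124]
eef_rot: [-180.0, 0.0, -108.0]
contact_force: [-0.0, -0.2, -0.6]
gripper_width: 0.0599
```

carry_out(motion=[0, 0, 0, 0, 0, 0, 3, 0, 0, 0, 0, 0, 0, 3, 0, 0, 0, 0, 0, 0, 3, 0, 0, 0, 0, 0, 0, 3, 0, 0, 0, 0, 0, 0, 3, 0, 0, 0, 0, 0, 0, 3, 0, 0, 0, 0, 0, 0, 3, 0, 0, 0, 0, 0, -1, 3, 0, 0, 0, 0, 0, -2, 3, 0, 0, 0, 0, 0, -2, 3, 0, 0, 0, 0, 0, -2, 3, 0, 0, 0, 0, 0, -2, 3, 0, 0, 0, 0, 0, -2, 3, 0, 0, 0, 0, 0, -2, 3, 0, 0, 0, 0, 0, -2, 3, 0, 0, -3.6, 0, 0, -2, 3, 0, 0, -3.6, 0, 0, -2, 3, 0, 0, 0, 0, 0, -2, 3, 0, 0, 0, 0, 0, -1, 3, 0, 0, 0, 0, 0, 0, 3])

```text
time_s: 15.45
tcp_pos: [0.5359, 0.2817, 0.2344]
eef_rot: [-179.8, 0.2, -100.8]
contact_force: [0.1, 0.1, -0.7]
gripper_width: 0.036
```

```bash
python3 go.py 0.5786 -0.0084 0.24 -100.6
```

```text
t 15.45 tcp [0.5359 0.2817 0.2344] rot [-179.84    0.2  -100.79] w 0.036 F [ 0.1  0.1 -0.7]
shift cm now-frame [27.69 -9.63 -0.62] target-frame [27.72 -9.54 -0.56] turn deg [-0.16  0.2  -0.2 ]
```

carry_out(motion=[0, 0, 0, 2.31, -0.8, -0.1, 3, 0, 0, 0, 2.31, -0.8, -0.1, 3, 0, 0, 0, 2.31, -0.8, -0.1, 3, 0, 0, 0, 2.31, -0.8, 0, 3, 0, 0, 0, 2.31, -0.8, 0, 3, 0, 0, 0, 2.31, -0.8, 0, 3, 0, 0, 0, 2.31, -0.8, 0, 3, 0, 0, 0, 2.31, -0.8, 0, 3, 0, 0, 0, 2.31, -0.8, 0, 3, 0, 0, 0, 2.31, -0.8, 0, 3, 0, 0, 0, 2.31, -0.8, 0, 3, 0, 0, 0, 2.31, -0.8, 0, 3, 0, 0, 0, 0, 0, 0, 3, 0, 0, 0, 0, 0, 0, 3, 0, 0, 0, 0, 0, 0, 3])

```text
time_s: 16.7
tcp_pos: [0.5769, -0.0093, 0.2334]
eef_rot: [179.9, -0.0, -100.8]
contact_force: [0.1, -0.1, -1.2]
gripper_width: 0.0363
```

```bash
python3 go.py 0.5786 -0.0084 0.1035 -100.6
```

```text
t 16.7 tcp [ 0.5769 -0.0093  0.2334] rot [ 1.7991e+02 -2.0000e-02 -1.0084e+02] w 0.0363 F [ 0.1 -0.1 -1.2]
shift cm now-frame [-0.12 -0.17 12.99] target-frame [-0.12 -0.15 12.99] turn deg [ 0.09 -0.02 -0.24]
```

carry_out(motion=[0, 0, 0, -0.1, -0.1, 2, 3, 0, 0, 0, 0, 0, 2.5, 3, 0, 0, 0, 0, 0, 2.5, 3, 0, 0, 0, 0, 0, 2, 3, 0, 0, 0, 0, 0, 1.5, 3, 0, 0, 0, 0, 0, 1, 3, 0, 0, 0, 0, 0, 0.7, 3, 0, 0, 0, 0, 0, 0.4, 3, 0, 0, 0, 0, 0, 0.3, 3, 0, 0, 0, 0, 0, 0.2, 3, 0, 0, 0, 0, 0, 0.2, 3, 0, 0, 0, 0, 0, 0, 3, 0, 0, 0, 0, 0, 0, 3])

```text
time_s: 17.78
tcp_pos: [0.5789, -0.0084, 0.102]
eef_rot: [-180.0, 0.0, -100.8]
contact_force: [-0.4, -0.0, -0.9]
gripper_width: 0.0357
```

carry_out(motion=[0, 0, 0, 0, 0, 0, 4, 0, 0, 0, 0, 0, 0, 4.5, 0, 0, 0, 0, 0, 0, 5.4, 0, 0, 0, 0, 0, 0, 5.4, 0, 0, 0, 0, 0, 0, 5.4, 0, 0, 0, 0, 0, -0.5, 5.4, 0, 0, 0, 0, 0, -1, 5.4, 0, 0, 0, 0, 0, -2, 5.4, 0, 0, 0, 0, 0, -3, 5.4, 0, 0, 0, 0, 0, -3, 5.4, 0, 0, 0, 0, 0, -3, 5.4, 0, 0, 0, 0, 0, -3, 5.4, 0, 0, 0, 0, 0, -1, 5.4, 0, 0, 0, 0, 0, 0, 5.4, 0, 0, 0, 0, 0, 0, 5.4])

```text
time_s: 19.03
tcp_pos: [0.5787, -0.0083, 0.2676]
eef_rot: [-179.9, 0.1, -100.8]
contact_force: [0.5, 0.3, -1.5]
gripper_width: 0.0543
```

carry_out(motion=[0, 0, -7, 0, 0, 0, 7, 0, 0, -7, 0, 0, 0, 7, 0, 0, -7, 0, 0, 0, 7, 0, 0, -7, 0, 0, 0, 7, 0, 0, -7, 0, 0, 0, 7, 0, 0, -7, 0, 0, 0, 7, 0, 0, -7, 0, 0, 0, 7, 0, 0, -7, 0, 0, 0, 7, 0, 0, -7, 0, 0, 0, 7, 0, 0, -7, 0, 0, 0, 7, 0, 0, -7, 0, 0, 0, 7, 0, 0, -7, 0, 0, 0, 7, 0, 0, -6, 0, 0, 0, 7, 0, 0, 0, 0, 0, 0, 7, 0, 0, 0, 0, 0, 0, 7])

```text
time_s: 20.28
tcp_pos: [0.5781, -0.0085, 0.2654]
eef_rot: [180.0, 0.1, -11.0]
contact_force: [-0.1, 0.3, 0.5]
gripper_width: 0.0698
```

```bash
python3 go.py 0.5635 -0.089 0.15 -10.6
python3 - <<'E'
from m import *
s=cap('side');t=cap('top')
a=cv2.resize(s['pixels'][190:300,250:390],None,fx=5,fy=5,interpolation=cv2.INTER_CUBIC)
save('side3.png',a)
save('top3.png',cv2.resize(t['pixels'][180:305,200:425],None,fx=3.5,fy=3.5,interpolation=cv2.INTER_CUBIC))
E
```

```text
t 20.28 tcp [ 0.5781 -0.0085  0.2654] rot [ 1.7995e+02  1.1000e-01 -1.0980e+01] w 0.0698 F [-0.1  0.3  0.5]
shift cm now-frame [ 0.12  8.17 11.55] target-frame [ 0.04  8.18 11.54] turn deg [ 0.04  0.11 -0.38]
```

View pics/side3.png

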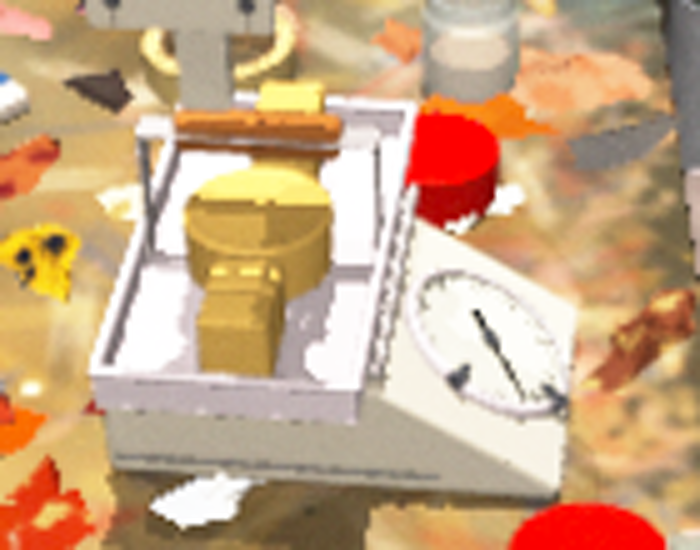

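The side crop shows both bars beside the cake. The pointer tip at (523,397) lies between the tabs at (458,375) and (552,397). I'll check it in numbers on the dial plane.

Run:
```python
from m import *
s=cap('side')
yaw=np.radians(-10.6); X=np.array([np.cos(yaw),np.sin(yaw),0]);Y=np.array([-np.sin(yaw),np.cos(yaw),0])
for sl in (.45,.5,.55):
    up=X+[0,0,sl]; up/=np.linalg.norm(up); n=np.cross(up,Y)
    o=np.array([.4487,-.0615,.0491])
    P=[]
    for p in [(458,375),(552,397),(523,397),(476,313)]:
        a,d=ray(s,250+p[0]/5-.4,190+p[1]/5-.4); P.append(a+d*(np.dot(o-a,n)/np.dot(d,n)))
    # centre as given
    f=lambda v:np.arctan2(-v@Y,v@up)%(2*np.pi)
    print(sl,[(round(f(q-o),2),round(np.linalg.norm(q-o),4)) for q in P],'line',round(f(P[2]-P[3]),2))
```

```text
0.45 [(np.float64(5.07), np.float64(0.0386)), (np.float64(3.67), np.float64(0.0459)), (np.float64(4.09), np.float64(0.0401)), (np.float64(1.19), np.float64(0.0214))] line 4.17
0.5 [(np.float64(5.07), np.float64(0.0394)), (np.float64(3.62), np.float64(0.0454)), (np.float64(4.06), np.float64(0.0394)), (np.float64(1.17), np.float64(0.021))] line 4.15
0.55 [(np.float64(5.07), np.float64(0.0401)), (np.float64(3.57), np.float64(0.0452)), (np.float64(4.03), np.float64(0.0386)), (np.float64(1.16), np.float64(0.0206))] line 4.13
```

View pics/top3.png

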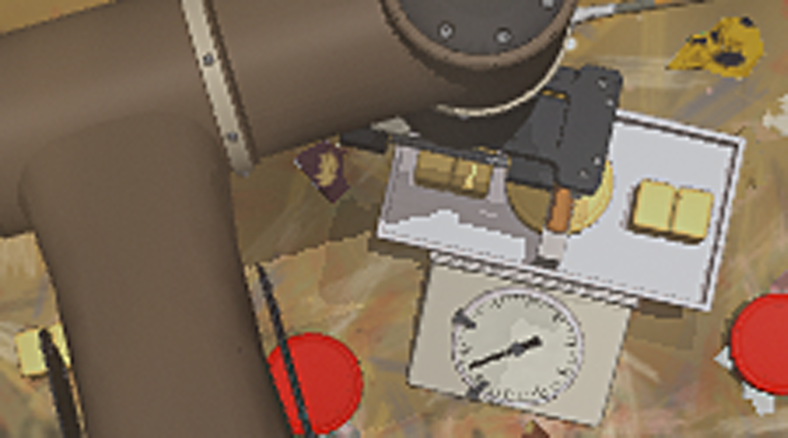

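The top crop confirms both bars lie flat beside the cake. The pointer, at about 4.1 rad, is between the tabs (3.62 and 5.07). Now I move over the handle.

carry_out(motion=[0, 0, -0.4, 0, 2, 0, 7, 0, 0, 0, 0, 2, 0, 7, 0, 0, 0, 0, 2, 0, 7, 0, 0, 0, 0, 2.1, 0, 7, 0, 0, 0, 0, 0, 0, 7, 0, 0, 0, 0, 0, 0, 7, 0, 0, 0, 0, 0, 0, 7, 0, 0, 0, 0, 0, 0, 7])

```text
time_s: 21.1
tcp_pos: [0.564, -0.0876, 0.2665]
eef_rot: [-180.0, 0.0, -10.4]
contact_force: [0.2, 0.7, -0.6]
gripper_width: 0.0702
```

```bash
python3 go.py 0.5635 -0.089 0.149 -10.6
```

```text
t 21.1 tcp [ 0.564  -0.0876  0.2665] rot [-180.      0.    -10.39] w 0.0702 F [ 0.2  0.7 -0.6]
shift cm now-frame [-0.02  0.15 11.75] target-frame [-0.03  0.15 11.75] turn deg [-0.    0.    0.21]
```

carry_out(motion=[0, 0, 0, 0, 0.1, 2, 7, 0, 0, 0, 0, 0, 2.5, 7, 0, 0, 0, 0, 0, 2.5, 7, 0, 0, 0, 0, 0, 2.2, 7, 0, 0, 0, 0, 0, 1.5, 7, 0, 0, 0, 0, 0, 1, 7, 0, 0, 0, 0, 0, 0, 7, 0, 0, 0, 0, 0, 0, 7, 0, 0, 0, 0, 0, 0, 7])

```text
time_s: 21.85
tcp_pos: [0.5646, -0.0888, 0.1507]
eef_rot: [-180.0, -0.1, -10.3]
contact_force: [0.3, -0.9, 0.1]
gripper_width: 0.0698
```

carry_out(motion=[0, 0, 0, 0, 0, 0, 5, 0, 0, 0, 0, 0, 0, 4, 0, 0, 0, 0, 0, 0, 3, 0, 0, 0, 0, 0, 0, 2.4, 0, 0, 0, 0, 0, 0, 2, 0, 0, 0, 0, 0, 0, 1.6, 0, 0, 0, 0, 0, 0, 1.2, 0, 0, 0, 0, 0, 0, 1, 0, 0, 0, 0, 0, 0, 1, 0, 0, 0, 0, 0, 0, 1, 0, 0, 0, 0, 0, 0, 1], grip_force=40)

```text
time_s: 22.77
tcp_pos: [0.5635, -0.0895, 0.1495]
eef_rot: [180.0, 0.0, -10.4]
contact_force: [-0.8, -3.1, 0.5]
gripper_width: 0.0162
```

carry_out(motion=[0, 0, 0, 0, 0, -0.3, 1, 0, 0, 0, 0, 0, -0.5, 1, 0, 0, 0, 0, 0, -0.6, 1, 0, 0, 0, 0, 0, -0.7, 1, 0, 0, 0, 0, 0, -0.7, 1, 0, 0, 0, 0, 0, -0.7, 1, 0, 0, 0, 0, 0, -0.7, 1, 0, 0, 0, 0, 0, -0.7, 1, 0, 0, 0, 0, 0, -0.7, 1, 0, 0, 0, 0, 0, -0.7, 1, 0, 0, 0, 0, 0, -0.7, 1, 0, 0, 0, 0, 0, -0.7, 1, 0, 0, 0, 0, 0, -0.7, 1, 0, 0, 0, 0, 0, -0.5, 1, 0, 0, 0, 0, 0, -0.3, 1, 0, 0, 0, 0, 0, 0, 1, 0, 0, 0, 0, 0, 0, 1, 0, 0, 0, 0, 0, 0, 1, 0, 0, 0, 0, 0, 0, 1, 0, 0, 0, 0, 0, 0, 1])

```text
time_s: 24.43
tcp_pos: [0.5635, -0.0891, 0.2412]
eef_rot: [180.0, 0.0, -10.4]
contact_force: [-0.2, -1.2, -5.8]
gripper_width: 0.0155
```

carry_out(motion=[0, 0, 0, 0, 0, 0, 1, 0, 0, 0, 0, 0, 0, 1, 0, 0, 0, 0, 0, 0, 1, 0, 0, 0, 0, 0, 0, 1, 0, 0, 0, 0, 0, 0, 1, 0, 0, 0, 0, 0, 0, 1, 0, 0, 0, 0, 0, 0, 1, 0, 0, 0, 0, 0, 0, 1])

```text
time_s: 25.1
tcp_pos: [0.5637, -0.0891, 0.2416]
eef_rot: [-180.0, -0.0, -10.4]
contact_force: [0.2, -0.4, -5.3]
gripper_width: 0.0153
```

```bash
python3 go.py 0.5635 -0.089 0.235 -10.6
python3 - <<'E'
from m import *
s=cap('side')
save('side4.png',cv2.resize(s['pixels'][140:300,230:400],None,fx=3.7,fy=3.7,interpolation=cv2.INTER_CUBIC))
E
```

```text
t 25.1 tcp [ 0.5637 -0.0891  0.2416] rot [-180.     -0.    -10.38] w 0.0153 F [ 0.2 -0.4 -5.3]
shift cm now-frame [-0.02 -0.    0.66] target-frame [-0.02 -0.    0.66] turn deg [-0.   -0.    0.22]
```

View pics/side4.png

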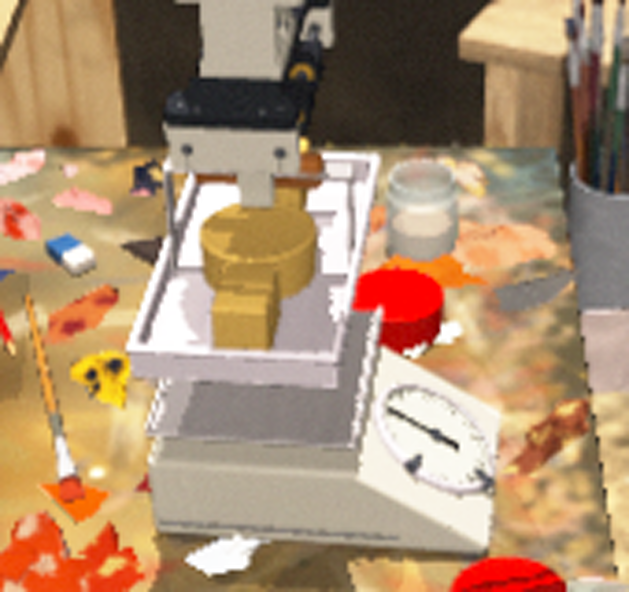

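The last side crop shows the pan lifted and level, with cake and both bars in it and a clear gap above the plate. Handing in.

```bash
python3 -c "
from plant import r
print(r.close_job())"
```

```text
the job is handed in; nothing more can be done
None
```

The job is handed in. I set two bars into the pan, one on each side of the cake, and the third bar stayed on the table. Then I lifted the pan by its handle and finished at 25 s with it held above the scale.

- **Dial:** with the hand off, the pointer read about 4.1 rad. The tabs read about 3.62 and 5.07 rad, so it was inside the zone, nearer the first tab. I read it from the side picture, with the top picture agreeing by eye.
- **Pan:** the grip measured 15 to 16 mm on the handle and the wrist carried 5.3 to 5.8 N, about what the pan and wax should weigh. The underside was at about z = 0.178 m, 80 mm clear of the unloaded plate, worked out from the tool height. The pan looked level in the last picture, but I did not measure its tilt.
- **Other things:** the jar stood where it was in the last picture. I did not measure the jar, tape roll and carton again; the arm's path did not go near them.

My tab readings came out 1.34 and 1.45 rad apart at different looks, against the stated 1.40, which is within measuring error. No check failed.

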